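Slide the battery box up to the stop bar

ROBOT

A 6-joint arm with a two-finger parallel gripper is mounted at the origin on the work surface. World frame = base frame: x ahead of the robot, y to its left, z up, the work surface at z = 0. Lengths are in mm, angles in rad, forces in N, time in s.
With the tool pointing down it reaches from about 275 to 1000 mm from the base axis. Payload 8.4 kg.
Tool frame: the origin (TCP) lies between the finger pads; the fingertips stand 22 mm ahead of it and the grasp point (between the pads) lies 3 mm ahead of it (r.nose_length is the z of the fingertips in the tool frame, in mm); z points along the fingers, y is the line along which they close (so a half turn about z gives the same grasp; the last joint's range is limited). The gripper opens to 85 mm and grips with 20 to 120 N. Pads are 22 mm wide; open, the fingers measure 114 mm over their backs; the gripper's body (76 mm by 85 mm) begins 54 mm behind the grasp point. The pads swing forward as they close: fully open they stand 13 mm farther back than shut.
Start: joints at [1.346, 0.353, 1.633, -0, 1.155, -0.002], TCP at [138.099, 609.555, 253.281] pointing down, gripper open.
Joint ranges: [-2.63, 2.63], [-0.92, 2.1], [0.06, 2.66], [-1.3, 4.44], [0, 2.69], [-3.02, 3.02]. Speed limits (rad/s): [2.22, 2.22, 2.79, 3.14, 3.14, 3.14].

INTERFACE

Orientations are given as [roll, pitch, yaw] about the fixed x, y, z axes, in that order (R = Rz(yaw) Ry(pitch) Rx(roll)).
In Python, from rig import r, cams gives the robot as it stands.
- The arm moves only by the shell command python3 -m handwheel [FORCE], which reads ROWS from standard input. ROWS is one flat JSON list of numbers that holds 1 to 5 rows one after another, with no inner brackets; each row has 7 numbers: a rotation vector rx, ry, rz in normalised numbers (1 is 2 rad), then dx, dy, dz in parts of the range, where 1.0 means 0.2 m, then the opening from 0.0 (shut) to 1.0 (fully open); each row shifts and turns the commanded pose from where the row before left it, along the tool's axes as they then stand; what a row does not reach is not made up. A row lasts 1/12 s, in which the tool goes at most 41.7 mm and 0.125 rad, less where a joint would pass 70% of its speed; a pose out of reach is approached as far as the arm can. The fingers move at their own pace and stop on an object; FORCE is the grip in N (left out, the last holds). Time passes only in rows, so rows that do not move let the fingers close. It prints the time, the measured TCP pose, the force, the opening and the grip force at its end. Shift and turn numbers lie between -1 and 1, and a call with a number outside is refused. Input that does not fit is refused with a message, and nothing moves.
- r.sense(): the state, without advancing time (a new reading comes with each control period).
- cams.grab_frame(name): name is "scene" or "top" or "wrist"; returns the picture (420x560x3 uint8, red, green, blue); there is no depth.
- cams.camera_params(name): a dict with "fx", "fy", "cx", "cy" (pixels), "rvec" (rotation vector, rad) and "tvec" (3), from world to camera coordinates, as OpenCV has them. Camera axes: x right, y down, z forward; pixel columns grow to the right and rows downward; lengths in mm; the calibration is good to about 2 mm. A picture is of the moment at which its call begins: read the wrist's pose just before it. camera_params takes no time and is no camera call; for the wrist camera it gives the pose at the moment of the call.
- r.sign_off(): hands the job in; it is judged then, once.
The state is a dict: "clock": time; "qpos": joint angles; "qvel": joint speeds; "joint_efforts": joint torques, N m; "eef_pos": TCP position; "tcp_rot": TCP orientation; "contact_force": force on the tool from outside, world axes, zero at the start; "wrist_torque": the same for the moment, N m; "opening": opening from 0.0 (shut) to 1.0 (fully open); "grasp_force": force on a finger pad.
Only numpy, scipy, OpenCV 4.12 (cv2) and the standard library are available. Lean on these libraries where they do the work, as an engineer would, in place of code of your own. Each camera call takes 0.05 s, during which the arm holds its last target. There are 200 camera calls.

TASK

Bring the heavy grey battery box up for the screwdriver: slide it across the bench until its long side stands squarely up against the aluminium stop bar, on the bar's bare middle between the two yellow ends. It is top-heavy, so push it steadily with the fingertips, low on its plain bottom casting and never on the finned cover, so that it slides flat without tipping; do not grip or lift it. Leave the yellow bolt tray, the bottle and the screwdriver where they are.

Things in the scene. Friction and masses are not known exactly. Their poses are not given: they have to be found in the camera images.
- battery_box: Top-heavy grey die-cast box, 2 kg. Bottom casting, the part to push: flat upright sides, 150 (x) x 110 (y) x 80 mm high; the cover makes it 210 high, so only a hand leaned back about 40 degrees gets its fingertips to the foot first. Origin: centre of underside. Starts 14 to 32 cm from home, its long side within 0.45 rad of parallel to the bar. Slides at 8 to 17 N; pushed above 75 mm it may tip.
- cover: Finned cover, one piece with the battery box and never to be touched: 140 x 100 mm, from 80 to 180 mm above the bench, with upright cooling fins, and a conduit hub (56 mm across, black plug on top) up to 210 mm. Origin: on the box's axis, 80 mm above its underside; axes as battery_box.
- stop_bar: Aluminium T-slot bar bolted down left or right of the box, 320 (x) x 40 (y) x 40 mm high, pointing roughly away from the robot; both ends 60 mm yellow, the middle 200 mm bare. Origin: centre of its underside; upright faces 20 mm either side along y. The box belongs against the face on its own side: home with its origin 75 mm from the bar's along bar y, within 25 mm along bar x, axes parallel.
- bolt_tray: Loose shallow yellow plastic tray with bolts, 110 (x) x 70 (y) x 30 mm high, lying on the side of the box away from the stop bar. Origin: centre of its underside. Leave it alone.
- bottle: Loose yellow plastic bottle with a pink cap, 68 mm across, 168 mm high, standing to one side nearer the robot. Origin: centre of its underside. Leave it alone.
- screwdriver: Loose screwdriver with a blue handle, 200 mm long, 26 mm thick, lying along its x axis to the other side than the bottle. Origin: under its middle, on the bench. Leave it alone.
Mind the look-alikes: they are no part of the job. Several things look just like the battery_box: the one meant starts nearest to the robot's base.

How it is judged:
By the outcome, as a careful person would: the job done as asked, in the order asked, and still so for the second after the job is handed in, with the robot touching nothing.
It also fails if it takes over 51 s, if anything falls off the work surface, if the arm or the gripper's body presses on something with over 40 N, if the wrist force passes 120 N, or if a joint passes its speed limit or range.

## Working session

There is one attempt and no reset: what is moved stays moved. The work goes in short steps, Python scripts to look and compute and a shell command to move; the robot and the scene stay as the last step left them, time stands still between calls to the robot, and variables do not carry over. Pictures are saved under pics/ and viewed, at most 10 in all, crops included, and the job is handed in when it is done.

```bash
mkdir -p pics; ls; python3 - <<'E'
from rig import r,cams
import cv2
for n in("top","scene"):
    p=cams.camera_params(n); print(n,p)
    im=cams.grab_frame(n); cv2.imwrite(f"pics/{n}0.png",im[:,:,::-1])
print(r.sense())
E
```

```text
pics
top {'fx': 453.85049469697117, 'fy': 453.85049469697117, 'cx': 276.7723817501443, 'cy': 204.85279138875242, 'rvec': array([ 2.18705246, -2.21285305,  0.0812833 ]), 'tvec': array([  -6.83370189,  642.74182654, 1318.15905072])}
scene {'fx': 438.01467793944545, 'fy': 438.01467793944545, 'cx': 277.7457348841288, 'cy': 214.91166204730223, 'rvec': array([ 1.11995682, -2.77305975,  0.42455467]), 'tvec': array([ 428.26437615,  436.96706372, 1135.90077388])}
{'clock': 0.1, 'qpos': array([ 1.34560349e+00,  3.53596624e-01,  1.63406995e+00, -6.29858059e-06,
        1.15523107e+00, -2.42306060e-03]), 'qvel': array([-0.00010316, -0.00114154, -0.0016156 ,  0.00221488, -0.00036729,
        0.00048558]), 'joint_efforts': array([ 3.31933925e-04, -6.06357265e+01, -3.42818570e+01, -1.99857614e-04,
        3.97373893e-03,  5.41480870e-05]), 'eef_pos': array([138.00520836, 609.14612287, 252.62131296]), 'tcp_rot': array([-3.14028765e+00,  2.59707866e-06,  2.91882543e+00]), 'contact_force': array([ 0.68813238,  0.18138316, -0.71898265]), 'wrist_torque': array([ 0.05800757, -0.03295514, -0.01016975]), 'grasp_force': 0.0, 'opening': 1.0009962070382565}
```

View pics/top0.png

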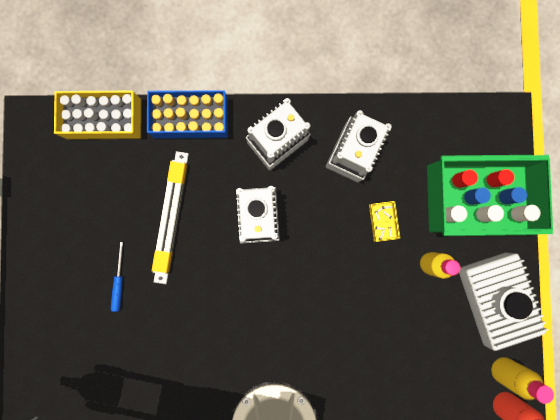

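View pics/scene0.png

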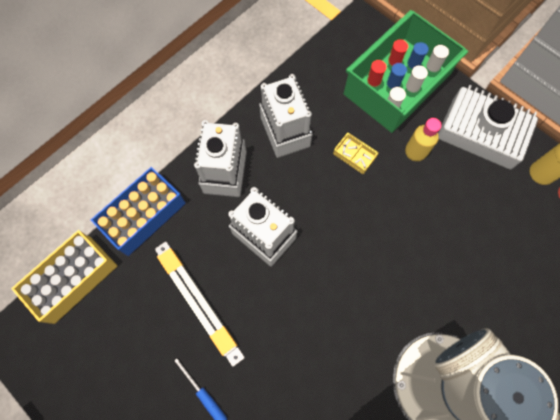

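The top view shows three grey box look-alikes at (258,213), (279,133) and (360,145), plus a bigger finned unit at (505,300). The base is near (275,400), so the nearest, at (258,213), is the one meant. The bar runs from (180,157) to (160,278), the tray is at (384,221), the bottle at (437,265) and the screwdriver at (117,280). I'll confirm with an enlarged crop.

```bash
python3 - <<'E'
import cv2
im=cv2.imread("pics/top0.png")[140:290,140:300]
cv2.imwrite("pics/crop1.png",cv2.resize(im,None,fx=4,fy=4,interpolation=cv2.INTER_CUBIC))
im=cv2.imread("pics/scene0.png")[180:270,220:310]
cv2.imwrite("pics/crop2.png",cv2.resize(im,None,fx=6,fy=6,interpolation=cv2.INTER_CUBIC))
E
```

```text
(no output)
```

View pics/crop1.png

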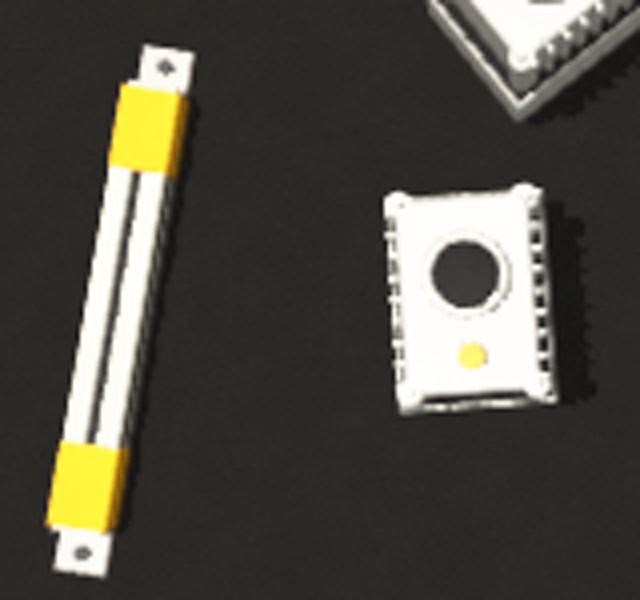

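View pics/crop2.png

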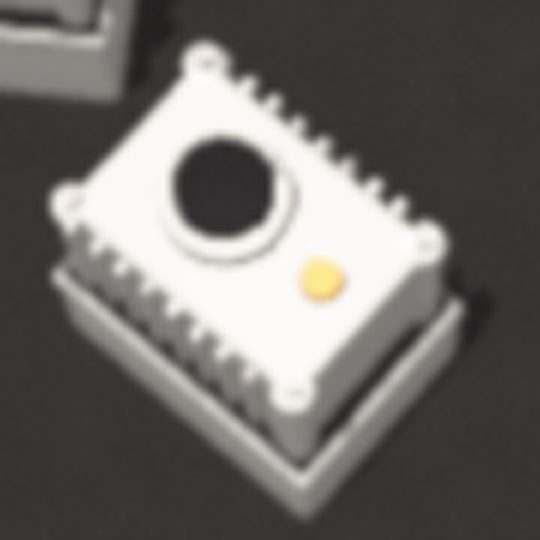

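Crop 1 shows the cover's corner bosses at (395,200), (528,190), (543,395) and (408,403), and the bar's top face between its yellow ends. Crop 2 shows the same box with the casting corners clear. This box is nearest the base. Now I'll measure it.

```bash
cat > h.py <<'E'
import numpy as np,cv2
from rig import r,cams
from scipy.spatial.transform import Rotation as Ro
def px2w(n,uv,z):
    p=cams.camera_params(n);R=cv2.Rodrigues(p["rvec"])[0];C=-R.T@p["tvec"]
    uv=np.atleast_2d(uv).astype(float)
    d=np.c_[(uv[:,0]-p["cx"])/p["fx"],(uv[:,1]-p["cy"])/p["fy"],np.ones(len(uv))]@R
    return C+d*((z-C[2])/d[:,2])[:,None]
def w2px(n,P):
    p=cams.camera_params(n);K=np.array([[p["fx"],0,p["cx"]],[0,p["fy"],p["cy"]],[0,0,1]])
    return cv2.projectPoints(np.array(P,float).reshape(-1,1,3),p["rvec"],p["tvec"],K,None)[0][:,0]
E
python3 - <<'E'
from h import *
np.set_printoptions(precision=1,suppress=True)
T=lambda a:140+(np.array(a)+.5)/4-.5
S=lambda a:np.array([220,180])+(np.array(a)+.5)/6-.5
t=px2w("top",T([(395,200),(528,190),(543,395),(408,403)]),180);print("bosses top",t,t.mean(0))
s=px2w("scene",S([(70,202),(205,60),(428,243),(293,393)]),180);print("bosses scene",s,s.mean(0))
print("hub",px2w("top",T((466,273)),210),px2w("scene",S((225,187)),210))
c=px2w("scene",S([(62,275),(305,480),(462,305)]),80);print("cast",c,(c[0]+c[2])/2)
for m in (t,s):
    d=(m[0]+m[1]-m[2]-m[3])/2; print("yaw",np.arctan2(d[1],d[0]),np.linalg.norm(d))
print("cast yaw",np.arctan2(*(c[0]-c[1])[1::-1]),np.linalg.norm(c[0]-c[1]),np.linalg.norm(c[2]-c[1]))
b=px2w("top",T([(122,83),(180,92),(112,532),(48,525)]),40);print("bar",b,b.mean(0))
d=(b[0]+b[1]-b[2]-b[3])/2;print(np.arctan2(d[1],d[0]),np.linalg.norm(d))
bs=px2w("scene",[(165,249),(241,353)],40);print("bar scene",bs)
e=px2w("top",T([(166,67),(83,553)]),0);print("bolts",e,np.arctan2(*(e[0]-e[1])[1::-1]))
print("tray",px2w("top",(384,221),30),"bottle",px2w("top",(452,267),168),"sd",px2w("top",[(121,243),(115,310)],13))
print(w2px("wrist",[[560,0,0]]))
E
```

```text
bosses top [[674.   87.3 180. ]
 [679.5   1.1 180. ]
 [546.8  -7.  180. ]
 [542.7  79.9 180. ]] [610.8  40.3 180. ]
bosses scene [[673.   84.9 180. ]
 [677.2   1.5 180. ]
 [553.8  -5.2 180. ]
 [549.5  78.8 180. ]] [613.4  40.  180. ]
hub [[624.5  40.9 210. ]] [[623.3  41.5 210. ]]
cast [[681.6  96.7  80. ]
 [537.1  87.8  80. ]
 [542.1 -18.3  80. ]] [611.9  39.2  80. ]
yaw 0.05878661117439186 132.20132966970016
yaw 0.05208124619491594 123.64886357989964
cast yaw 0.061448729298651285 144.83585235718675 106.15739692613715
bar [[774.2 294.1  40. ]
 [767.2 252.1  40. ]
 [450.6 300.8  40. ]
 [456.2 346.4  40. ]] [612.1 298.4  40. ]
-0.15779944714171 321.3379765096883
bar scene [[773.5 263.1  40. ]
 [427.7 309.1  40. ]]
bolts [[792.3 270.    0. ]
 [432.  331.    0. ]] -0.16763170040229008
tray [[ 591.1 -327.3   30. ]] bottle [[ 466.3 -467.5  168. ]] sd [[536.2 443.   13. ]
 [342.6 458.8  13. ]]
[[-71.1 547.9]]
```

Box is at about (612,40) with yaw 0.06. The bar is at (612,299.5) with yaw -0.165, so the goal is about (600,225). I'll approach from the -y side with the tool yaw already at -0.165, leaned back about 43°. First I raise the tool and yaw it.

Units first: shifts go in shares of 0.2 m and turns go in shares of 2 rad. So -40 mm is -0.2, 0.12 rad is 0.06.

```bash
python3 -c "from rig import r;print(r.nose_length)"
echo '[0, 0, 0.06, 0, 0, -0.2, 1, 0, 0, 0.06, 0, 0, -0.2, 1, 0, 0, 0.06, 0, 0, 0, 1, 0, 0, 0.06, 0, 0, 0, 1, 0, 0, 0.06, 0, 0, 0, 1]' | python3 -m handwheel
echo '[0, 0, 0.06, 0, 0, 0, 1, 0, 0, 0.06, 0, 0, 0, 1, 0, 0, 0.06, 0, 0, 0, 1, 0, 0, 0.06, 0, 0, 0, 1, 0, 0, 0.06, 0, 0, 0, 1]' | python3 -m handwheel
echo '[0, 0, 0.06, 0, 0, 0, 1, 0, 0, 0.06, 0, 0, 0, 1, 0, 0, 0.0365, 0, 0, 0, 1, 0, 0, 0, -0.1, 0.09, 0, 1, 0, 0, 0, -0.14, 0.125, 0, 1]' | python3 -m handwheel
```

```text
22.0
clock: 0.52
eef_pos: [138.1, 609.6, 333.9]
tcp_rot: [3.141, -0.001, 2.313]
contact_force: [-0.2, -0.6, -0.7]
opening: 1.001
grasp_force: 0.0
clock: 0.93
eef_pos: [138.0, 609.3, 332.8]
tcp_rot: [-3.141, 0.001, 1.713]
contact_force: [0.1, -0.8, -0.0]
opening: 1.001
grasp_force: 0.0
clock: 1.35
eef_pos: [171.8, 555.9, 332.4]
tcp_rot: [-3.141, 0.0, 1.408]
contact_force: [0.4, -1.1, 0.3]
opening: 1.0
grasp_force: 0.0
```

Converted, -29 mm is -0.145, 26.5 mm is 0.1325.

```bash

echo '[0, 0, 0, -0.145, 0.1325, 0, 1, 0, 0, 0, -0.145, 0.1325, 0, 1, 0, 0, 0, -0.145, 0.1325, 0, 1, 0, 0, 0, -0.145, 0.1325, 0, 1, 0, 0, 0, -0.145, 0.1325, 0, 1]' | python3 -m handwheel | sed -n 1,4p
echo '[0, 0, 0, -0.145, 0.1325, 0, 1, 0, 0, 0, -0.145, 0.1325, 0, 1, 0, 0, 0, -0.145, 0.1325, 0, 1, 0, 0, 0, -0.145, 0.1325, 0, 1, 0, 0, 0, -0.145, 0.1325, 0, 1]' | python3 -m handwheel | sed -n 1,4p
echo '[0, 0, 0, -0.145, 0.1325, 0, 1, 0, 0, 0, -0.145, 0.1325, 0, 1, 0, 0, 0, -0.145, 0.1325, 0, 1, 0, 0, 0, -0.145, 0.1325, 0, 1, 0, 0, 0, -0.145, 0.1325, 0, 1]' | python3 -m handwheel | sed -n 1,4p
echo '[0, 0, 0, -0.145, 0.1325, 0, 1, 0, 0, 0, -0.145, 0.1325, 0, 1, 0, 0, 0, -0.145, 0.1325, 0, 1, 0, 0, 0, -0.145, 0.1325, 0, 1, 0, 0, 0, -0.145, 0.1325, 0, 1]' | python3 -m handwheel | sed -n 1,4p
python3 -c "
from h import *
print(r.sense()['qpos'])"
```

```text
clock: 1.77
eef_pos: [279.9, 388.5, 333.0]
tcp_rot: [-3.141, 0.0, 1.406]
contact_force: [0.9, 0.9, 0.8]
clock: 2.18
eef_pos: [386.8, 223.7, 333.2]
tcp_rot: [-3.142, -0.0, 1.406]
contact_force: [1.8, 0.5, 0.2]
clock: 2.6
eef_pos: [493.8, 58.8, 333.2]
tcp_rot: [-3.141, -0.0, 1.406]
contact_force: [1.1, 0.5, -0.8]
clock: 3.02
eef_pos: [600.7, -106.0, 332.9]
tcp_rot: [-3.141, -0.0, 1.405]
contact_force: [1.0, 1.2, 0.4]
[-1.77143131e-01  2.66253969e-01  1.57512531e+00  6.95013880e-05
  1.30078025e+00 -1.18417611e-02]
```

Now lean back 0.75 rad (about 43°) around tool y.

Converted, 0.12 rad is 0.06.

```bash

echo '[0, 0.06, 0, 0, 0, 0, 1, 0, 0.06, 0, 0, 0, 0, 1, 0, 0.06, 0, 0, 0, 0, 1, 0, 0.06, 0, 0, 0, 0, 1, 0, 0.06, 0, 0, 0, 0, 1]' | python3 -m handwheel | sed -n 1,4p
echo '[0, 0.06, 0, 0, 0, 0, 1, 0, 0.015, 0, 0, 0, 0, 1, 0, 0, 0, 0, 0, 0, 1]' | python3 -m handwheel | sed -n 1,4p
cat > go.py <<'E'
import sys
from h import *
# print tool-axis move from now to given TCP or tip-centre
s=r.sense();R=Ro.from_euler("xyz",s["tcp_rot"]).as_matrix()
np.set_printoptions(precision=3,suppress=True)
tip=s["eef_pos"]+22*R[:,2];print("tip",tip,"q",s["qpos"],"R",R.tolist())
if len(sys.argv)>3:
    d=np.array(list(map(float,sys.argv[1:4])))-tip;print("world",d,"tool",R.T@d)
E
python3 go.py 603 -85 22
```

```text
clock: 3.43
eef_pos: [600.6, -104.6, 334.1]
tcp_rot: [3.138, -0.606, 1.407]
contact_force: [-0.0, 0.1, -0.4]
clock: 3.68
eef_pos: [599.4, -105.3, 331.1]
tcp_rot: [-3.136, -0.75, 1.399]
contact_force: [0.4, 0.3, 0.1]
tip [601.816 -90.536 315.024] q [-0.52   0.397  1.587  0.695  1.495 -0.528] R [[0.12485935268152523, 0.9859881857236132, 0.11062296172770059], [0.7206943184119143, -0.16675993150246263, 0.6728973358946224], [0.6819163009173023, -0.004292185777872881, -0.7314176205728925]]
world [   1.184    5.536 -293.024] tool [-195.68     1.502  218.179]
```

Converted, 27 mm is 0.135, -24 mm is -0.12.

```bash

echo '[0, 0, 0, -0.12, 0, 0.135, 1, 0, 0, 0, -0.12, 0, 0.135, 1, 0, 0, 0, -0.12, 0, 0.135, 1, 0, 0, 0, -0.12, 0, 0.135, 1, 0, 0, 0, -0.12, 0, 0.135, 1]' | python3 -m handwheel | sed -n 1,4p
echo '[0, 0, 0, -0.12, 0, 0.135, 1, 0, 0, 0, -0.12, 0, 0.135, 1, 0, 0, 0, -0.06, 0, 0.0675, 1, 0, 0, 0, -0.035, 0, 0.04, 1, 0, 0, 0, 0, 0, 0, 1]' | python3 -m handwheel | sed -n 1,4p
python3 go.py 603 -75 22
python3 - <<'E'
from h import *
im=cams.grab_frame("scene")[:,:,::-1];a=im[130:330,180:430]
cv2.imwrite("pics/s1.png",cv2.resize(a,None,fx=3,fy=3,interpolation=cv2.INTER_CUBIC))
E
```

```text
clock: 4.1
eef_pos: [601.2, -99.0, 151.9]
tcp_rot: [3.14, -0.745, 1.41]
contact_force: [0.8, -0.1, 0.3]
clock: 4.52
eef_pos: [600.8, -96.2, 50.3]
tcp_rot: [-3.138, -0.749, 1.406]
contact_force: [-0.1, 0.8, 0.2]
tip [603.149 -81.424  34.135] q [-0.506  0.749  1.727  0.79   1.122 -0.866] R [[0.12029989847919431, 0.9867959609712913, 0.10845121408560565], [0.722725960322073, -0.1619498017734261, 0.6718924378068902], [0.6805843964582448, -0.002448084208993173, -0.732665603246988]]
world [ -0.149   6.424 -12.135] tool [-3.634 -1.158 13.19 ]
```

View pics/s1.png

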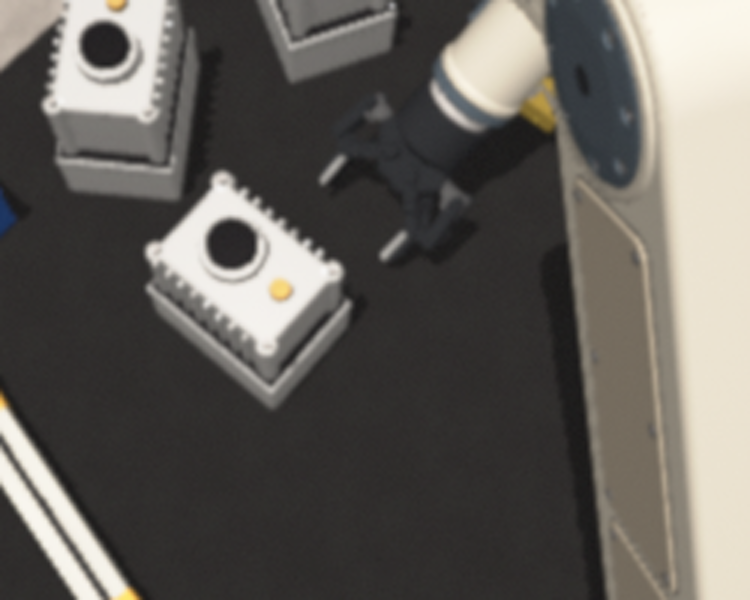

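The hand is leaned back with both fingertips ((332,170) and (393,247)) facing the box's far side, and it is clear of everything. Next I lower it 20 mm and advance to near contact.

Converted, 11 mm is 0.055, 10.2 mm is 0.051.

```bash

echo '[0, 0, 0, -0.035, 0, 0.0375, 1, 0, 0, 0, -0.035, 0, 0.0375, 1, 0, 0, 0, 0.055, 0, 0.051, 1, 0, 0, 0, 0.055, 0, 0.051, 1, 0, 0, 0, 0, 0, 0, 1]' | python3 -m handwheel | sed -n 1,4p
echo '[0, 0, 0, 0.0145, 0, 0.0135, 1, 0, 0, 0, 0.0145, 0, 0.0135, 1, 0, 0, 0, 0.0145, 0, 0.0135, 1, 0, 0, 0, 0.0145, 0, 0.0135, 1, 0, 0, 0, 0.0145, 0, 0.0135, 1]' | python3 -m handwheel | sed -n 1,4p
echo '[0, 0, 0, 0.0145, 0, 0.0135, 1, 0, 0, 0, 0.0145, 0, 0.0135, 1, 0, 0, 0, 0.0145, 0, 0.0135, 1, 0, 0, 0, 0.0145, 0, 0.0135, 1, 0, 0, 0, 0.0145, 0, 0.0135, 1]' | python3 -m handwheel | sed -n 1,4p
python3 go.py
```

```text
clock: 4.98
eef_pos: [606.1, -64.8, 31.8]
tcp_rot: [-3.14, -0.751, 1.407]
contact_force: [0.5, 0.5, -1.0]
clock: 5.4
eef_pos: [609.6, -48.1, 31.5]
tcp_rot: [3.141, -0.75, 1.406]
contact_force: [-0.4, -0.1, -0.2]
clock: 5.82
eef_pos: [612.1, -30.1, 31.2]
tcp_rot: [3.141, -0.747, 1.408]
contact_force: [-7.7, -14.2, 5.2]
tip [614.594 -15.348  15.055] q [-0.404  0.761  1.772  0.874  1.036 -0.87 ] R [[0.11887506441777859, 0.9866666725811184, 0.11116472586829579], [0.7237776460240504, -0.16275233358690902, 0.6705651325769184], [0.6797165866561987, 0.000745070278466542, -0.7334744758304317]]
```

Contact at about 15 N. I'll continue slowly with a slight -x drift so that the box ends at the bar's middle.

```bash

echo '[0, 0, 0, 0.011, -0.003, 0.01, 1, 0, 0, 0, 0.011, -0.003, 0.01, 1, 0, 0, 0, 0.011, -0.003, 0.01, 1, 0, 0, 0, 0.011, -0.003, 0.01, 1, 0, 0, 0, 0.011, -0.003, 0.01, 1]' | python3 -m handwheel | sed -n 1,4p
echo '[0, 0, 0, 0.011, -0.003, 0.01, 1, 0, 0, 0, 0.011, -0.003, 0.01, 1, 0, 0, 0, 0.011, -0.003, 0.01, 1, 0, 0, 0, 0.011, -0.003, 0.01, 1, 0, 0, 0, 0.011, -0.003, 0.01, 1]' | python3 -m handwheel | sed -n 1,4p
echo '[0, 0, 0, 0.011, -0.003, 0.01, 1, 0, 0, 0, 0.011, -0.003, 0.01, 1, 0, 0, 0, 0.011, -0.003, 0.01, 1, 0, 0, 0, 0.011, -0.003, 0.01, 1, 0, 0, 0, 0.011, -0.003, 0.01, 1]' | python3 -m handwheel | sed -n 1,4p
python3 - <<'E'
from h import *
im=cams.grab_frame("scene")[:,:,::-1];a=im[150:370,140:390]
cv2.imwrite("pics/s2.png",cv2.resize(a,None,fx=2.7,fy=2.7,interpolation=cv2.INTER_CUBIC))
E
```

```text
clock: 6.23
eef_pos: [611.8, -15.1, 31.3]
tcp_rot: [3.14, -0.747, 1.407]
contact_force: [-5.4, -11.8, 3.7]
clock: 6.65
eef_pos: [611.2, 0.2, 31.4]
tcp_rot: [3.141, -0.747, 1.407]
contact_force: [-4.4, -11.6, 2.4]
clock: 7.07
eef_pos: [612.2, 14.6, 31.4]
tcp_rot: [3.138, -0.746, 1.406]
contact_force: [0.2, -13.0, -1.0]
```

View pics/s2.png

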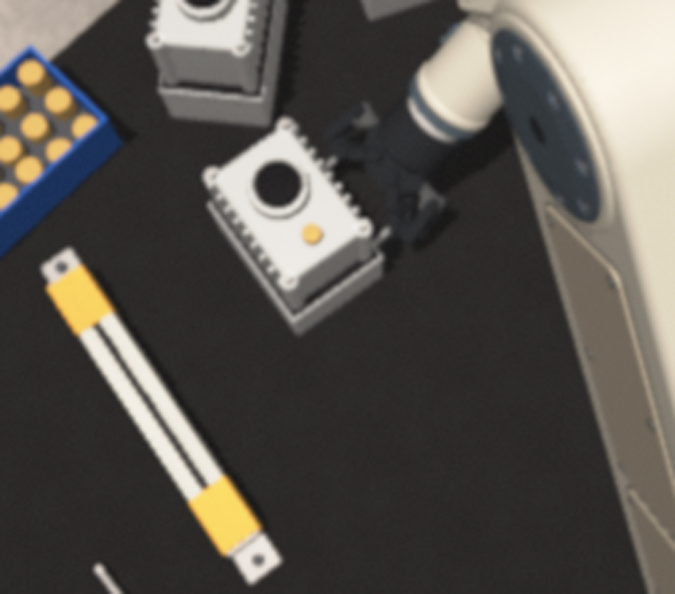

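The box has turned flush against both fingertips and is upright and clear of the hand. Bosses are at (212,176), (287,126), (363,228) and (290,283), and the hub is at (278,185).

```bash
cat > box.py <<'E'
from h import *
def box(pts,off,k):
    b=px2w("scene",np.array(off)+(np.array(pts)+.5)/k-.5,180)
    d=b[0]+b[1]-b[2]-b[3]; e=b[0]+b[3]-b[1]-b[2]; c=b.mean(0)[:2]-[1,0]
    a=-.165;B=np.array([612,299.5]);n=np.array([-np.sin(a),np.cos(a)]);x=np.array([np.cos(a),np.sin(a)])
    print("c",c.round(1),"yaw",np.arctan2(d[1],d[0]).round(3),(np.arctan2(e[1],e[0])-np.pi/2).round(3),"bar x",((c-B)@x).round(1),"bar y",((c-B)@n).round(1))
E
python3 -c "
from box import *
box([(212,176),(287,126),(363,228),(290,283)],(140,150),2.7)"; python3 go.py
```

```text
c [624.2  79.8] yaw -0.172 -0.16 bar x 48.1 bar y -214.8
tip [614.666  29.944  15.341] q [-0.336  0.745  1.812  0.931  0.988 -0.865] R [[0.12074788399994393, 0.9860295943571217, 0.114741394280644], [0.7238663498029724, -0.16655552754638286, 0.6695347368633437], [0.6792918784531852, 0.0022125315085254615, -0.7338648707847152]]
```

```bash

echo '[0, 0, 0, 0.011, -0.0055, 0.01, 1, 0, 0, 0, 0.011, -0.0055, 0.01, 1, 0, 0, 0, 0.011, -0.0055, 0.01, 1, 0, 0, 0, 0.011, -0.0055, 0.01, 1, 0, 0, 0, 0.011, -0.0055, 0.01, 1]' | python3 -m handwheel | sed -n 1,4p
echo '[0, 0, 0, 0.011, -0.0055, 0.01, 1, 0, 0, 0, 0.011, -0.0055, 0.01, 1, 0, 0, 0, 0.011, -0.0055, 0.01, 1, 0, 0, 0, 0.011, -0.0055, 0.01, 1, 0, 0, 0, 0.011, -0.0055, 0.01, 1]' | python3 -m handwheel | sed -n 1,4p
echo '[0, 0, 0, 0.011, -0.0055, 0.01, 1, 0, 0, 0, 0.011, -0.0055, 0.01, 1, 0, 0, 0, 0.011, -0.0055, 0.01, 1, 0, 0, 0, 0.011, -0.0055, 0.01, 1, 0, 0, 0, 0.011, -0.0055, 0.01, 1]' | python3 -m handwheel | sed -n 1,4p
python3 - <<'E'
from h import *
im=cams.grab_frame("scene")[:,:,::-1];a=im[150:370,140:390]
cv2.imwrite("pics/s3.png",cv2.resize(a,None,fx=2.7,fy=2.7,interpolation=cv2.INTER_CUBIC))
E
python3 go.py
```

```text
clock: 7.53
eef_pos: [609.8, 30.1, 31.5]
tcp_rot: [3.137, -0.746, 1.405]
contact_force: [2.5, -10.4, -2.8]
clock: 7.95
eef_pos: [606.6, 45.8, 31.5]
tcp_rot: [3.138, -0.746, 1.405]
contact_force: [2.6, -10.1, -4.7]
clock: 8.37
eef_pos: [603.5, 61.5, 31.6]
tcp_rot: [3.138, -0.746, 1.405]
contact_force: [2.0, -9.3, -5.7]
tip [605.638  76.899  15.525] q [-0.266  0.726  1.864  0.994  0.939 -0.87 ] R [[0.1212794932754982, 0.9859740733231533, 0.11465780063034392], [0.7238350876955629, -0.16688886190448263, 0.6694855290392643], [0.6792304839534188, 0.001798473457084615, -0.7339228264345163]]
```

View pics/s3.png

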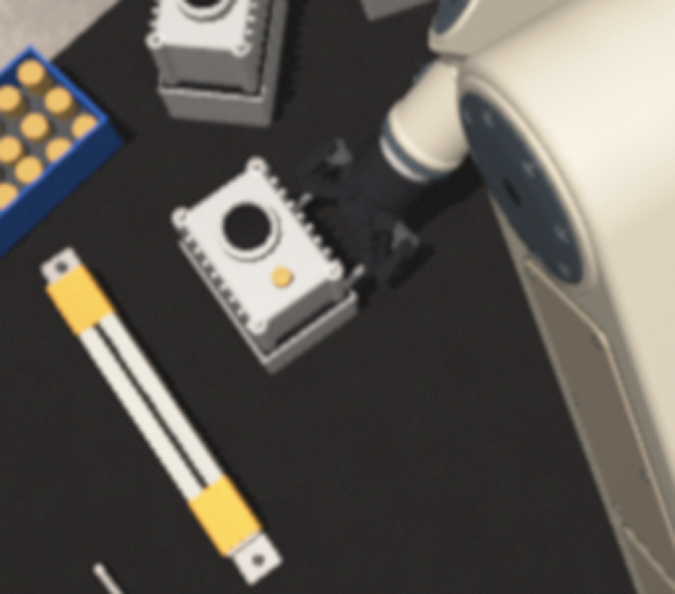

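Bosses are now at (182,217), (256,166), (334,270) and (259,325). The box is still flush and upright.

```bash
python3 -c "
from box import *
box([(182,217),(256,166),(334,270),(259,325)],(140,150),2.7)"
```

```text
c [616.3 126.1] yaw -0.166 -0.161 bar x 32.7 bar y -170.3
```

The box sticks well to the fingertips, with 95 mm left. I continue on the same heading.

Converted, 2.2 mm is 0.011, -1.1 mm is -0.0055.

```bash

for i in 1; do :; done
echo '[0, 0, 0, 0.011, -0.0055, 0.01, 1, 0, 0, 0, 0.011, -0.0055, 0.01, 1, 0, 0, 0, 0.011, -0.0055, 0.01, 1, 0, 0, 0, 0.011, -0.0055, 0.01, 1, 0, 0, 0, 0.011, -0.0055, 0.01, 1]' | python3 -m handwheel | sed -n 2,4p
echo '[0, 0, 0, 0.011, -0.0055, 0.01, 1, 0, 0, 0, 0.011, -0.0055, 0.01, 1, 0, 0, 0, 0.011, -0.0055, 0.01, 1, 0, 0, 0, 0.011, -0.0055, 0.01, 1, 0, 0, 0, 0.011, -0.0055, 0.01, 1]' | python3 -m handwheel | sed -n 2,4p
echo '[0, 0, 0, 0.011, -0.0055, 0.01, 1, 0, 0, 0, 0.011, -0.0055, 0.01, 1, 0, 0, 0, 0.011, -0.0055, 0.01, 1, 0, 0, 0, 0.011, -0.0055, 0.01, 1, 0, 0, 0, 0.011, -0.0055, 0.01, 1]' | python3 -m handwheel | sed -n 2,4p
echo '[0, 0, 0, 0.011, -0.0055, 0.01, 1, 0, 0, 0, 0.011, -0.0055, 0.01, 1, 0, 0, 0, 0.011, -0.0055, 0.01, 1, 0, 0, 0, 0.011, -0.0055, 0.01, 1, 0, 0, 0, 0.011, -0.0055, 0.01, 1]' | python3 -m handwheel | sed -n 2,4p
echo '[0, 0, 0, 0.011, -0.0055, 0.01, 1, 0, 0, 0, 0.011, -0.0055, 0.01, 1, 0, 0, 0, 0.011, -0.005, 0.01, 1, 0, 0, 0, 0.011, -0.0025, 0.01, 1, 0, 0, 0, 0.011, -0.0025, 0.01, 1]' | python3 -m handwheel | sed -n 2,4p
python3 - <<'E'
from h import *
im=cams.grab_frame("scene")[:,:,::-1];a=im[150:370,140:390]
cv2.imwrite("pics/s4.png",cv2.resize(a,None,fx=2.7,fy=2.7,interpolation=cv2.INTER_CUBIC))
E
python3 go.py
```

```text
eef_pos: [600.4, 77.1, 31.7]
tcp_rot: [3.139, -0.746, 1.405]
contact_force: [2.1, -9.5, -5.4]
eef_pos: [597.2, 92.8, 31.7]
tcp_rot: [3.139, -0.746, 1.405]
contact_force: [1.2, -8.9, -6.6]
eef_pos: [594.2, 108.4, 31.9]
tcp_rot: [3.139, -0.746, 1.404]
contact_force: [1.0, -9.5, -6.1]
eef_pos: [591.1, 123.9, 32.1]
tcp_rot: [3.139, -0.746, 1.404]
contact_force: [1.2, -9.6, -5.2]
eef_pos: [589.0, 139.4, 32.1]
tcp_rot: [3.14, -0.746, 1.404]
contact_force: [0.5, -9.9, -4.9]
tip [591.359 154.746  16.107] q [-0.137  0.703  1.929  1.106  0.862 -0.874] R [[0.12149768756826693, 0.9860958168885885, 0.11337262381364732], [0.7238053507498627, -0.1661762895475784, 0.6696948969628387], [0.6792231784483149, 0.0006933303876155983, -0.7339314635247229]]
```

View pics/s4.png

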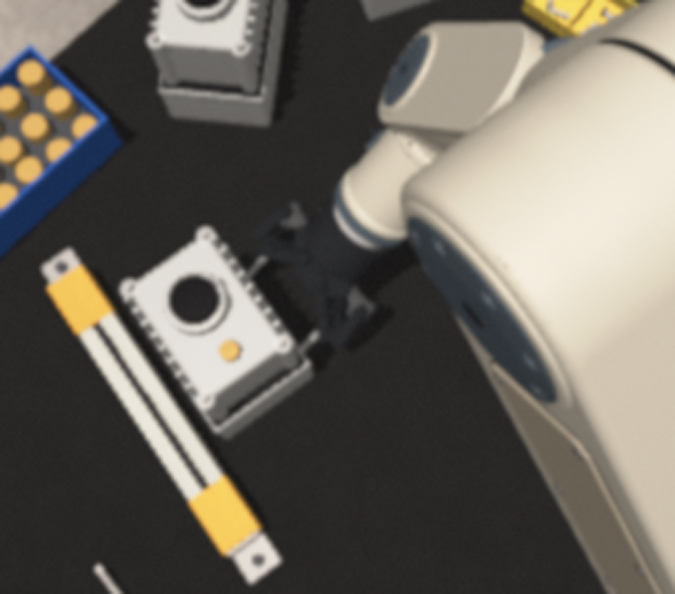

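The box is close to the bar and parallel to it. Bosses are at (129,288), (206,234), (284,342) and (207,401).

```bash
python3 -c "
from box import *
box([(129,288),(206,234),(284,342),(207,401)],(140,150),2.7)"
echo '[0, 0, 0, 0.011, -0.002, 0.01, 1, 0, 0, 0, 0.011, -0.002, 0.01, 1, 0, 0, 0, 0.011, -0.002, 0.01, 1, 0, 0, 0, 0.0075, 0, 0.007, 1, 0, 0, 0, 0.0075, 0, 0.007, 1]' | python3 -m handwheel | sed -n 2,4p
```

```text
c [602.1 203.5] yaw -0.164 -0.15 bar x 6.0 bar y -96.3
eef_pos: [589.6, 152.5, 32.2]
tcp_rot: [3.141, -0.746, 1.405]
contact_force: [-1.9, -10.9, -3.3]
```

```bash

echo '[0, 0, 0, 0.0038, 0, 0.0035, 1, 0, 0, 0, 0.0038, 0, 0.0035, 1, 0, 0, 0, 0.0038, 0, 0.0035, 1, 0, 0, 0, 0.0038, 0, 0.0035, 1, 0, 0, 0, 0.0038, 0, 0.0035, 1]' | python3 -m handwheel | sed -n 2,4p
```

```text
eef_pos: [590.3, 157.5, 32.2]
tcp_rot: [3.141, -0.746, 1.405]
contact_force: [-1.5, -11.2, -3.8]
```

Converted, 0.75 mm is 0.0038, 0.7 mm is 0.0035.

```bash

echo '[0, 0, 0, 0.0038, 0, 0.0035, 1, 0, 0, 0, 0.0038, 0, 0.0035, 1, 0, 0, 0, 0.0038, 0, 0.0035, 1]' | python3 -m handwheel | sed -n 2,4p
```

```text
eef_pos: [590.5, 158.9, 32.1]
tcp_rot: [3.14, -0.744, 1.405]
contact_force: [-11.1, -37.4, 10.4]
```

Force rose to about 39 N, so the box has seated against the bar. I hold briefly, back straight off, and look.

Converted, -25 mm is -0.125, -22 mm is -0.11.

```bash

echo '[0, 0, 0, 0, 0, 0, 1, 0, 0, 0, 0, 0, 0, 1]' | python3 -m handwheel | sed -n 2,4p
echo '[0, 0, 0, -0.015, 0, -0.014, 1, 0, 0, 0, -0.03, 0, -0.028, 1, 0, 0, 0, -0.055, 0, -0.051, 1, 0, 0, 0, -0.075, 0, -0.07, 1, 0, 0, 0, -0.1, 0, -0.093, 1]' | python3 -m handwheel | sed -n 2,4p
echo '[0, 0, 0, -0.11, 0, -0.1, 1, 0, 0, 0, -0.11, 0, -0.1, 1, 0, 0, 0, 0.05, 0, -0.125, 1, 0, 0, 0, 0.05, 0, -0.125, 1, 0, 0, 0, 0, 0, 0, 1]' | python3 -m handwheel | sed -n 2,4p
python3 - <<'E'
from h import *
im=cams.grab_frame("scene")[:,:,::-1];a=im[230:370,140:290]
cv2.imwrite("pics/s5.png",cv2.resize(a,None,fx=4,fy=4,interpolation=cv2.INTER_CUBIC))
im=cams.grab_frame("top")[:,:,::-1];a=im[140:290,140:300]
cv2.imwrite("pics/t5.png",cv2.resize(a,None,fx=4,fy=4,interpolation=cv2.INTER_CUBIC))
E
```

```text
eef_pos: [590.5, 158.8, 32.1]
tcp_rot: [3.14, -0.744, 1.405]
contact_force: [-8.2, -26.8, 5.0]
eef_pos: [578.2, 88.2, 33.6]
tcp_rot: [-3.142, -0.75, 1.408]
contact_force: [0.3, -0.1, 1.0]
eef_pos: [567.4, 7.7, 86.4]
tcp_rot: [3.135, -0.75, 1.408]
contact_force: [0.6, -1.0, 0.6]
```

View pics/s5.png

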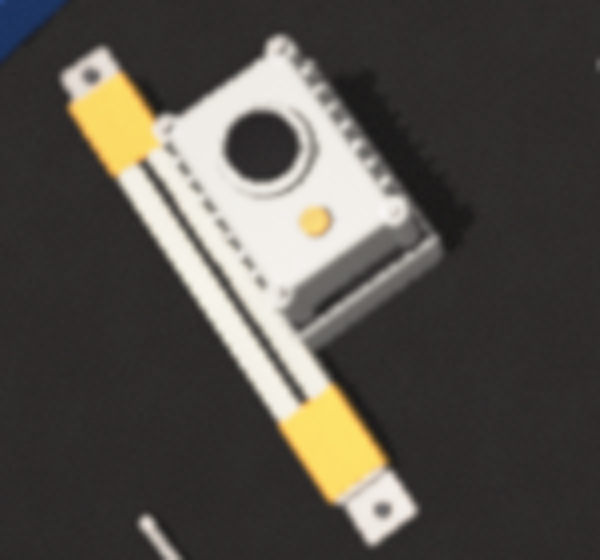

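```bash
python3 -c "
from box import *
box([(165,127),(281,45),(397,210),(281,295)],(140,230),4)"
```

```text
c [603.9 222.5] yaw -0.166 -0.159 bar x 4.7 bar y -77.3
```

View pics/t5.png

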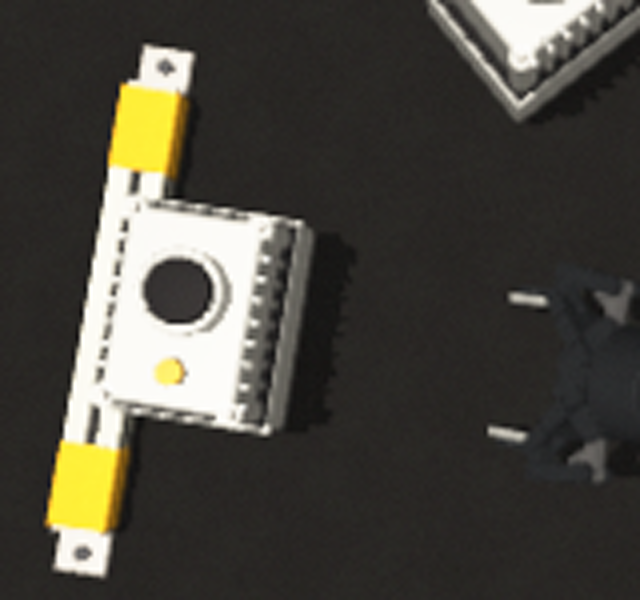

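Both views show the box square against the bare middle of the bar: about 5 mm along the bar and the yaw matching. It is upright and the hand is clear, so I'm handing in.

```bash
python3 -c "
from rig import r
print(r.sign_off())"
```

```text
the job is handed in; nothing more can be done
None
```

The battery box is up against the bare middle of the stop bar, square and upright, about 5 mm off centre along it; the push never touched the tray, bottle or screwdriver, the hand was clear, and the job is handed in (no verdict came back).

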